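# Strip the pot-foot grinder for a disc change

### The job

Get the pot-foot grinder ready for a disc change: first take out its battery pack, squeezing in the two snap tabs on its sides as you lift it straight up, and set it down in the grey tray; only then undo the black wing knob in the middle of the disc (left-hand thread: it loosens clockwise) and set it down in the green dish. Do not drop either part, leave the disc lying in place on the machine, and do not disturb the other things on the bench.

Things in the scene. Friction and masses are not known exactly. Their poses are not given: they have to be found in the camera images.
- grinder: Cordless pot-foot grinder, fixed to the bench; cream base, round aluminium splash pan (204 mm across, rim 94 mm above the bench) and behind it (+x of the machine) a cream battery dock (96 mm in x by 110 mm in y, its top 105 mm above the bench). Origin: on the bench under the arbor axis. x points from the arbor towards the dock, z up. The arbor is locked and does not turn.
- arbor (a point): Point on the grinder's upright arbor axis, 99 mm above the bench, where the underside of the tight wing knob sits. Axes as the grinder. The threaded arbor rises 21 mm above this point, inside the knob.
- dock (a point): Centre of the dock's mouth, 105 mm above the bench and 160 mm along +x of the grinder from the arbor axis. Axes as the grinder. The mouth is 49 mm (x) by 41 mm (y).
- pack: Battery pack, about 0.4 kg: dark grey head 58 mm (x) by 44 mm (y) by 34 mm high that stands on the dock, over a stem 43 by 36 mm that reaches 34 mm down into it. Origin: centre of the underside of the head; x, y, z as the grinder's while it is docked. It comes straight up out of the dock, but only while both snap tabs are held in.
- tab_left (a joint): Clay-red sprung snap tab on the pack's +y side, 28 mm wide (x), from 3 to 27 mm above the pack's origin, standing 6.5 mm proud of the head (57 mm over both tabs). Value: metres pressed in, 0 to 0.005; 2 N starts it, 7 N holds it fully in. Its hook is caught under the dock's mouth until it is pressed in about 4 mm.
- tab_right (a joint): The same snap tab on the pack's -y side; both must be in together for the pack to lift.
- knob: Black wing knob, about 0.10 kg, that holds the disc: a round hub 50 mm across and 26 mm high with a brass ring at its foot, and on it a wing bar 56 mm long (along the knob's x), 14 mm thick (y), reaching from the hub's top to 50 mm above the origin. Origin: centre of its underside, z up.
- knob_grip (a point): Middle of the knob's wing bar, on the axis, 40 mm above its underside. Left-hand two-start thread, 16 mm rise a turn: clockwise from above loosens. About 0.2 N m for the first half radian (a spring washer relaxes), then little; it stays where it is left. The thread ends after 2.8 to 3.4 rad, the knob then 7 to 9 mm up; 15 mm more lifts it clear of the arbor.
- disc: Grinding disc, 175 mm across, 6 mm thick, 0.45 kg, steel with a brown-grey grit ring; it lies loose on its seat around the arbor under the knob, its top 96 mm above the bench. Origin: centre of its underside. It is to stay there.
- tray: Grey plastic tray, fixed, 190 mm (its x) by 140 mm (its y) outside, 26 mm high, walls and floor 5 mm. Origin: centre of its underside, on the bench. It stands on the left or on the right of the grinder.
- dish: Round pale green ceramic dish, fixed, 150 mm across the rim, 32 mm high, inner floor about 106 mm across and 6 mm above the bench. Origin: centre of its underside, on the bench. It stands on the side of the grinder where the tray does not.
- mug: Bystander: blue-grey mug, 80 mm across, 88 mm high; origin under its centre.
- bowl: Bystander: bisque bowl, upside down, 136 mm across, 60 mm high; origin under its centre.
- glaze_jar: Bystander: cream jar with white lid, 72 mm across, 85 mm high; origin under its centre.
- wrench: Bystander: steel spanner 170 mm long, 8 mm high, lying along its x; origin under its middle.
- brush: Bystander: flat brush 190 mm long, 20 mm high, lying along its x; origin under its middle.
- rib: Bystander: round wooden throwing rib, 90 mm across, 6 mm thick; origin under its middle.
- heat_gun: Bystander: grey heat gun lying on its side, 200 mm long, 72 mm high; origin under the middle of its barrel.
Not all that is in view belongs to the job. Of the things shaped like the disc, the steel one is meant.

How it is judged:
By the outcome, as a careful person would: the job done as asked, in the order asked, and still so for the second after the job is handed in, with the robot touching nothing.
It also fails if it takes over 72 s, if anything falls off the work surface, if the arm or the gripper's body presses on something with over 40 N, if the wrist force passes 120 N, or if a joint passes its speed limit or range.

### The arm

A 7-joint arm with a two-finger parallel gripper is mounted at the origin on the work surface. World frame = base frame: x ahead of the robot, y to its left, z up, the work surface at z = 0. Lengths are in m, angles in rad, forces in N, time in s.
With the tool pointing down it reaches from about 0.425 to 0.875 m from the base axis. Payload 8.4 kg.
Tool frame: the origin (TCP) lies at the very end of the fingers, on their centre line; the grasp point (between the pads) lies bot.grip_point_offset behind it (bot.grip_point_offset is the distance from the TCP to the grasp point, in m); x points along the fingers, y is the direction in which the jaws open and shut, and the axes are right-handed (so a half turn about x gives the same grasp; the last joint's range is limited). The gripper opens to 87 mm and grips with 3 to 60 N. Pads are 19 mm wide; open, the fingers measure 117 mm over their backs; the gripper's body (75 mm by 190 mm) begins 51 mm behind the grasp point.
Start: joints at [1.029, 0.333, 0.04, 1.465, -0.013, 1.343, -0.059], TCP at [0.278, -0.587, 0.223] pointing down, gripper open.
Joint ranges: [-2.58, 2.58], [-0.38, 2.09], [-1.3, 1.39], [0.25, 2.4], [-1.5, 4.64], [0.08, 2.09], [-2.65, 2.65]. Speed limits (rad/s): [2.22, 2.22, 2.79, 2.79, 3.14, 3.14, 3.14].

### API

Orientations are given as a unit quaternion [w, x, y, z].
In Python, from cell import sensors, optics, order, bot gives the robot as it stands.
- The arm moves only by the tool servo_tool, never from a script. Its argument "rows" is a list of rows, each a list of 3 entries, a list of its own where there are three numbers: the closure, from 0 (fully open) to 1 (shut), then the shift along the tool's x, y, z in m, then the turn about the tool's x in degrees. A call has 1 to 5 rows; each row shifts and turns the commanded pose from where the row before left it, along the tool's axes as they then stand; what a row does not reach is not made up. A row lasts 1/8 s, in which the tool goes at most 62.5 mm and 10.7 degrees, less where a joint would pass 70% of its speed; a pose out of reach is approached as far as the arm can. A call is refused whole if a number of a shift passes 0.0625 or a number of a turn 10.7, either way. A call with a gripper value outside its range is refused whole. The fingers move at their own pace and stop on an object; "force" is the grip in N (left out, the last holds). Time passes only in rows, so rows that do not move let the fingers close. It gives the time, the measured TCP pose, the force and the opening at its end, in the units of the state.
- sensors.read_state(): the state, without advancing time (a new reading comes with each control period).
- optics.snapshot(name): name is "scene" or "top"; returns the picture (400x640x3 uint8, red, green, blue); there is no depth.
- optics.camera_model(name): a dict with "K" (3x3 intrinsics, pixels), "dist" ([k1, k2, p1, p2, k3] as OpenCV has them; the pictures are not rectified), "R" (3x3) and "t" (3): a world point X has camera coordinates R X + t. Camera axes: x right, y down, z forward; pixel columns grow to the right and rows downward; lengths in m; the calibration is good to about 2 mm. A picture is of the moment at which its call begins. camera_model takes no time and is no camera call.
- order.job_done(): hands the job in, once; it reports no verdict.
The state is a dict: "clock": time; "joint_positions": joint angles; "qvel": joint speeds; "effort": joint torques, N m; "position": TCP position; "tcp_rot": TCP orientation; "ft_force": force on the tool from outside, world axes, zero at the start; "ft_torque": the same for the moment, N m; "finger_gap": opening from 0.0 (shut) to 1.0 (fully open).
Only numpy, scipy, OpenCV 4.12 (cv2) and the standard library are available. Lean on these libraries where they do the work, as an engineer would, in place of code of your own. Each camera call takes 0.05 s, during which the arm holds its last target.

## Working session

There is one attempt and no reset: what is moved stays moved. The work goes in short steps, Python scripts to look and compute and a tool call to move; the robot and the scene stay as the last step left them, time stands still between calls to the robot, and variables do not carry over. Pictures are saved under pics/ and viewed, and the job is handed in when it is done.

Besides the shell and the picture viewer there is one more tool, called after "Request:" by a JSON object that holds its "op" and its "data", one argument or row to a line. servo_tool: Moves the arm, as the interface text tells. Its arguments: {"type":"object","properties":{"rows":{"type":"array"},"force":{"type":"number"}},"required":["rows"]}

```bash
ls; mkdir -p pics; python3 - <<'E'
from cell import sensors, optics, order, bot
import cv2
print(sensors.read_state()); print(bot.grip_point_offset)
for n in("scene","top"):
    im=optics.snapshot(n); cv2.imwrite(f"pics/{n}0.png",im[:,:,::-1]); print(n,optics.camera_model(n))
E
```

```text
pics
{'clock': 0.0, 'joint_positions': array([ 1.02878778,  0.33394551,  0.03986318,  1.46630928, -0.01343651,
        1.34328685, -0.05849314]), 'qvel': array([-0.00029739, -0.00017537, -0.00088817, -0.00016139, -0.00156094,
        0.00029672,  0.00042614]), 'effort': array([ 2.33887578e-03, -6.56336904e+01,  1.33693278e+00, -4.03799057e+01,
       -5.94770350e-02,  4.47516656e-02,  1.65373203e-04]), 'position': array([ 0.27829285, -0.58687415,  0.22161815]), 'tcp_rot': array([-0.15470329, -0.68968993, -0.15585139,  0.69000365]), 'ft_force': array([ 0.07939602,  0.93172749, -0.93455841]), 'ft_torque': array([-0.00226332, -0.00212136, -0.02143393]), 'finger_gap': 1.000457702993987}
0.0187
scene {'K': array([[401.09432721,   0.        , 318.58828213],
       [  0.        , 401.09432721, 201.8407568 ],
       [  0.        ,   0.        ,   1.        ]]), 'dist': array([-0.05736195,  0.        ,  0.        ,  0.        ,  0.        ]), 'R': array([[-0.70766945,  0.70652498, -0.00513836],
       [ 0.37484296,  0.36926562, -0.85037383],
       [-0.59891294, -0.60370966, -0.52615391]]), 't': array([ 0.35920102, -0.08121899,  1.49674844])}
top {'K': array([[399.41546417,   0.        , 313.4510618 ],
       [  0.        , 399.41546417, 196.45926026],
       [  0.        ,   0.        ,   1.        ]]), 'dist': array([-0.09576682,  0.        ,  0.        ,  0.        ,  0.        ]), 'R': array([[ 0.02189224, -0.99973669, -0.00687553],
       [-0.98548467, -0.0204211 , -0.16853172],
       [ 0.16834694,  0.01046527, -0.98567225]]), 't': array([-0.01933661,  0.50716733,  1.02759615])}
```

View pics/scene0.png

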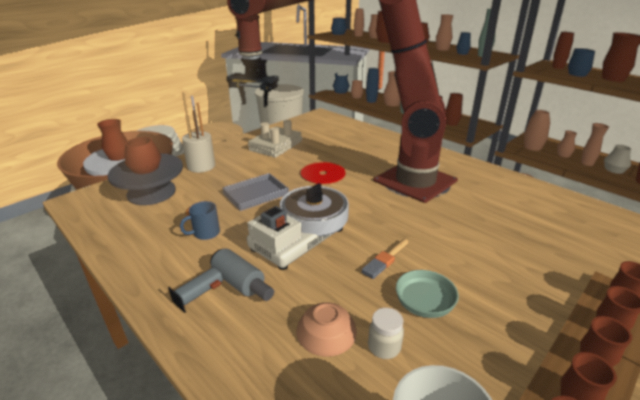

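View pics/top0.png

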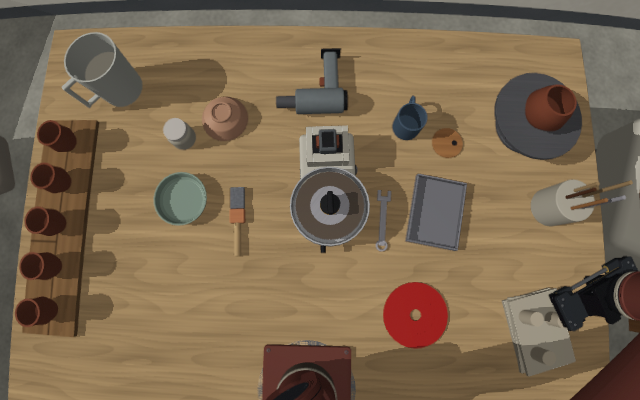

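The top view shows the grinder pan at (330,205), the pack at (328,142), the tray at (437,212) and the dish at (180,198). Candidates for each part:
- **Disc:** steel on the grinder (330,205), or a red disc on the bench (416,314). I choose the steel one.
- **Pack:** dark head in the dock (328,142), or the heat gun body (320,100). I choose the dock.
- **Knob:** on the disc at (330,203).
- **Dish:** green (180,198), versus the bisque bowl (224,118) and the white bowl at the bottom of the scene view. I choose the green one.

Next I'll take close crops.

```bash
cat > h.py <<'E'
import numpy as np, cv2
from cell import sensors, optics, order, bot
def ray(n,uv):
    m=optics.camera_model(n); p=cv2.undistortPoints(np.array([[uv]],float),m["K"],m["dist"],None,None,None)[0,0] if False else cv2.undistortPoints(np.array([[uv]],float),m["K"],m["dist"])[0,0]
    R=m["R"];c=-R.T@m["t"];d=R.T@np.array([p[0],p[1],1]);return c,d/np.linalg.norm(d)
def onz(n,uv,z):
    c,d=ray(n,uv);return c+d*(z-c[2])/d[2]
def tri(a,b):
    c1,d1=ray("top",a);c2,d2=ray("scene",b)
    s=np.linalg.lstsq(np.c_[d1,-d2],c2-c1,rcond=None)[0]
    p,q=c1+s[0]*d1,c2+s[1]*d2;return (p+q)/2,np.linalg.norm(p-q)
def proj(n,X):
    m=optics.camera_model(n);return cv2.projectPoints(np.array(X,float).reshape(-1,3),cv2.Rodrigues(m["R"])[0],m["t"],m["K"],m["dist"])[0][:,0]
def crop(im,x,y,w,h,s,name):
    cv2.imwrite("pics/"+name,cv2.resize(im[y:y+h,x:x+w],None,fx=s,fy=s,interpolation=cv2.INTER_CUBIC))
E
python3 - <<'E'
from h import *
t=cv2.imread("pics/top0.png");s=cv2.imread("pics/scene0.png")
crop(t,280,110,100,145,4,"ct.png");crop(s,235,175,130,100,6,"cs.png")
E
```

```text
(no output)
```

View pics/ct.png

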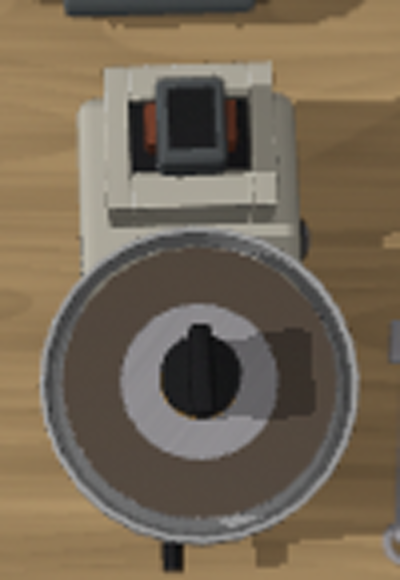

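View pics/cs.png

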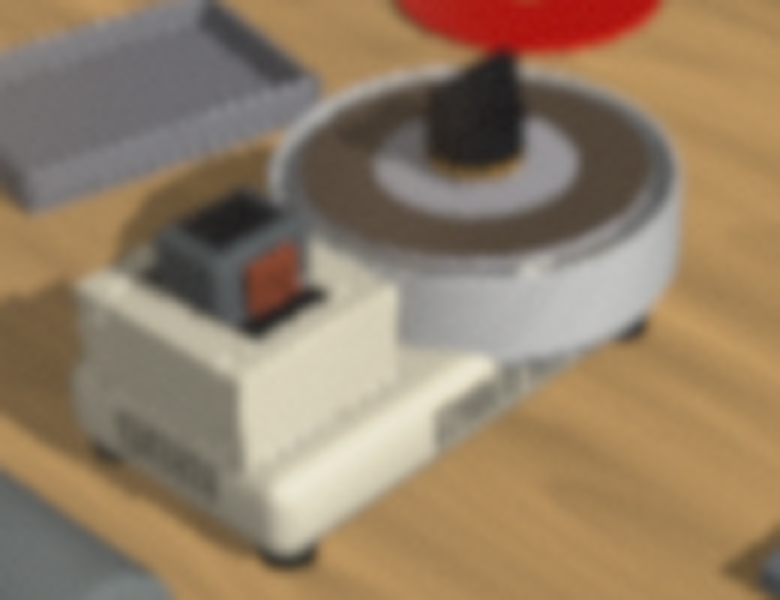

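```bash
python3 - <<'E'
from h import *
t=cv2.imread("pics/top0.png");s=cv2.imread("pics/scene0.png")
a=[cv2.resize(i[y:y+40,x:x+40],(400,400),interpolation=cv2.INTER_CUBIC) for i,x,y in((t,308,122),(t,310,184),(s,255,200),(s,295,175))]
cv2.imwrite("pics/z.png",np.vstack([np.hstack(a[:2]),np.hstack(a[2:])])[:, :])
cv2.imwrite("pics/z1.png",np.hstack(a[:2]));cv2.imwrite("pics/z2.png",np.hstack(a[2:]))
E
```

```text
(no output)
```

View pics/z1.png

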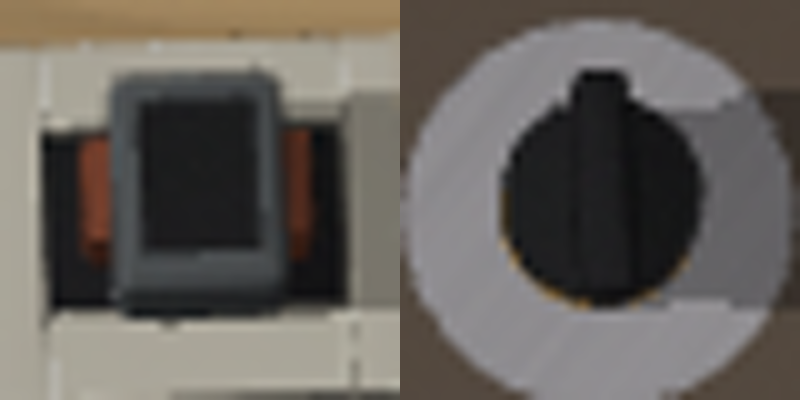

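View pics/z2.png

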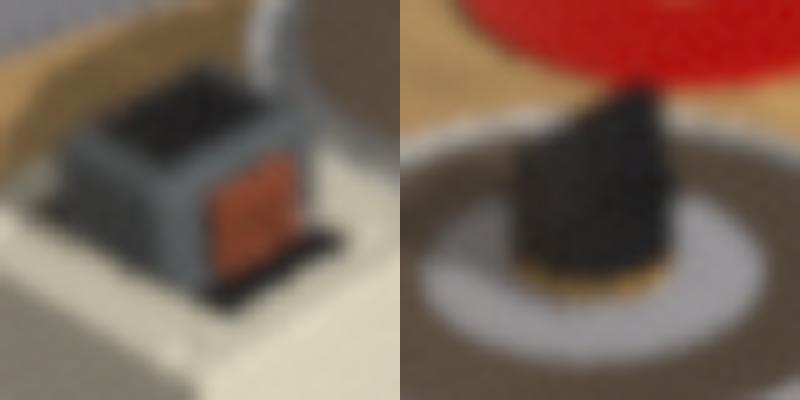

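```bash
python3 - <<'E'
from h import *
T=lambda ox,oy,p:((p[0]+.5)/10-.5+ox,(p[1]+.5)/10-.5+oy)
tp=[(110,72),(278,72),(115,290),(285,288)]; sp=[(165,187),(65,140),(300,120),(205,68)]
P=[]
for a,b in zip(tp,sp):
    X,e=tri(T(308,122,a),T(255,200,b));P.append(X);print(X.round(4),round(e,4),onz("top",T(308,122,a),.139).round(4),onz("scene",T(255,200,b),.139).round(4))
print("pack mean",np.mean(P,0))
# knob bar: far end top
print("knob +x end",tri(T(310,184,(201,70)),T(295,175,(120,150)) ),tri(T(310,184,(201,70)),T(295,175,(240,80))))
for p in((203,72),(207,292)):print(onz("top",T(310,184,p),.149))
# pan rim via top: fit
Q=lambda p:((p[0]+.5)/4-.5+280,(p[1]+.5)/4-.5+110)
R=np.array([onz("top",Q(p),.094) for p in((42,380),(357,380),(198,231),(200,542))]);print(R)
print("disc inner", [onz("top",T(310,184,p),.096).round(4) for p in((5,210),(392,210),(202,20),(200,400))])
# dock back/front corners
print("dock",[onz("top",Q(p),.105).round(4) for p in((106,67),(271,64),(108,208),(276,205))])
E
```

```text
[ 0.6634 -0.0181  0.1393] 0.0015 [ 0.6641 -0.0186  0.139 ] [ 0.6628 -0.0177  0.139 ]
[ 0.665  -0.0598  0.1355] 0.0033 [ 0.665  -0.0609  0.139 ] [ 0.6673 -0.0537  0.139 ]
[ 0.6105 -0.0224  0.1329] 0.004 [ 0.6072 -0.0209  0.139 ] [ 0.6174 -0.0169  0.139 ]
[ 0.6111 -0.0639  0.1315] 0.0009 [ 0.6086 -0.0632  0.139 ] [ 0.6186 -0.0548  0.139 ]
pack mean [ 0.63749851 -0.04103217  0.13479508]
knob +x end (array([ 0.50540243, -0.04897138,  0.14720869]), np.float64(0.0011950725204412842)) (array([ 0.49050292, -0.03663828,  0.17172285]), np.float64(0.029515621081903764))
[ 0.5041719 -0.0489679  0.149    ]
[ 0.45062593 -0.05073326  0.149     ]
[[ 0.47645199  0.0497984   0.094     ]
 [ 0.48059965 -0.15051132  0.094     ]
 [ 0.57581265 -0.0478898   0.094     ]
 [ 0.37609474 -0.05222852  0.094     ]]
disc inner [array([ 0.4774, -0.0009,  0.096 ]), array([ 0.4794, -0.0991,  0.096 ]), array([ 0.5276, -0.0501,  0.096 ]), array([ 0.4301, -0.0511,  0.096 ])]
dock [array([0.682, 0.014, 0.105]), array([ 0.6862, -0.0936,  0.105 ]), array([0.5871, 0.0103, 0.105 ]), array([ 0.5913, -0.0973,  0.105 ])]
```

```bash
cat >> h.py <<'E'
from scipy.spatial.transform import Rotation as Ro
def pose():
    s=sensors.read_state();q=s["tcp_rot"];return s["position"],Ro.from_quat([q[1],q[2],q[3],q[0]]).as_matrix(),s
def plan(target,yaw=None):
    """target TCP; yaw of jaw axis (deg, mod 180). prints shift in tool axes (before turning) and turn"""
    p,R,s=pose();d=R.T@(np.array(target)-p)
    a=np.degrees(np.arctan2(R[1,1],R[0,1]))
    print("pos",p.round(4),"shift tool",d.round(4),"jaw az",round(a,1),"q7",s["joint_positions"][6].round(3),"clock",s["clock"],"F",s["ft_force"].round(1),"gap",round(float(s["finger_gap"]),3))
    if yaw is not None:print("turn about tool x (pos=cw):",[round(a-yaw+k,1) for k in(-360,-180,0,180,360)])
E
python3 - <<'E'
from h import *
p,R,s=pose();print(R.round(4))
plan([.637,-.0415,.2],92.5)
t=cv2.imread("pics/top0.png");crop(t,395,165,80,95,6,"ctray.png");crop(t,140,160,110,80,6,"cdish.png")
E
```

```text
[[-7.000e-04  4.285e-01 -9.035e-01]
 [ 1.300e-03 -9.035e-01 -4.285e-01]
 [-1.000e+00 -1.500e-03  1.000e-04]]
pos [ 0.2783 -0.5869  0.2217] shift tool [ 0.0222 -0.3391 -0.5578] jaw az -64.6 q7 -0.058 clock 0.1 F [-0.7 -0.2 -0.8] gap 1.0
turn about tool x (pos=cw): [np.float64(-517.1), np.float64(-337.1), np.float64(-157.1), np.float64(22.9), np.float64(202.9)]
```

View pics/ctray.png

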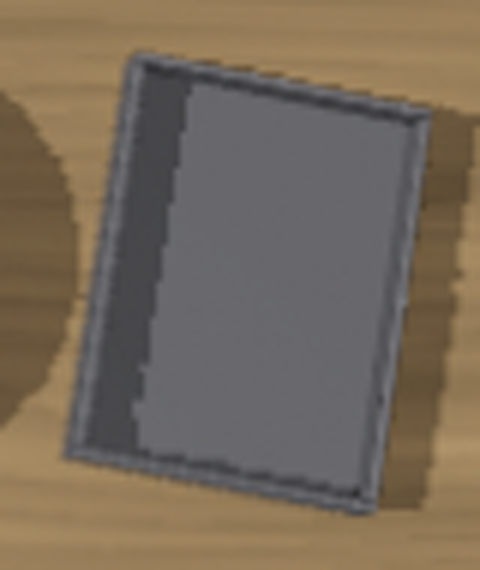

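View pics/cdish.png

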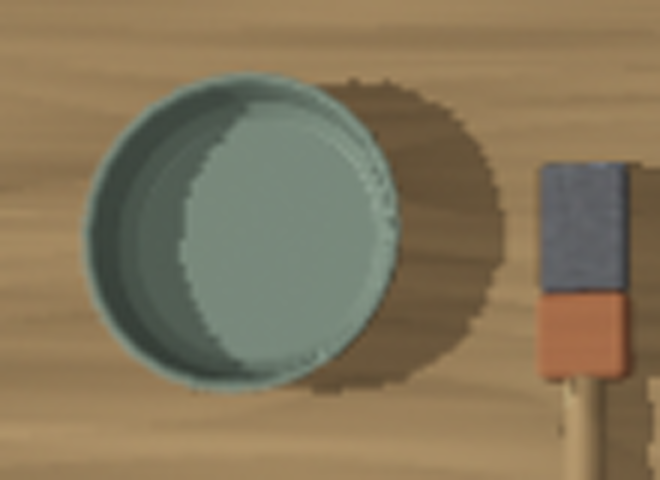

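```bash
python3 - <<'E'
from h import *
Q=lambda o,p:((p[0]+.5)/6-.5+o[0],(p[1]+.5)/6-.5+o[1])
tr=np.array([onz("top",Q((395,165),p),.026) for p in((133,53),(429,107),(374,514),(66,457))])
print(tr.round(4),"tray c",tr.mean(0),np.linalg.norm(tr[1]-tr[0]),np.linalg.norm(tr[2]-tr[1]))
d=np.array([onz("top",Q((140,160),p),.032) for p in((84,235),(399,225),(250,72),(235,393))])
print(d.round(4),"dish c",(d[0]+d[1])/2,(d[2]+d[3])/2)
g=lambda x,y:[(x,y,.139)]
im=cv2.imread("pics/scene0.png")
def dr(pts,col):
    for u in proj("scene",pts):cv2.circle(im,tuple(int(round(v*8)) for v in u),8,col,-1,cv2.LINE_AA,3)
dr(tr,(0,255,255))
c=np.array([*((d[0]+d[1])/2)]);a=np.linspace(0,6.28,24)
dr(np.c_[c[0]+.075*np.cos(a),c[1]+.075*np.sin(a),0*a+.032],(0,0,255))
y=np.radians(2.5);M=np.array([[np.cos(y),-np.sin(y)],[np.sin(y),np.cos(y)]])
q=np.array([[29,22],[29,-22],[-29,-22],[-29,22]])/1e3@M.T+[.637,-.0415]
dr(np.c_[q,[.139]*4],(255,255,0))
q=np.array([[28,7],[28,-7],[-28,-7],[-28,7]])/1e3@M.T+[.4774,-.0501]
dr(np.c_[q,[.149]*4],(0,255,0))
dr(np.c_[.4774+.025*np.cos(a),-.0501+.025*np.sin(a),0*a+.099],(255,0,255))
cv2.imwrite("pics/ov.png",cv2.resize(im[150:330,210:470],None,fx=3,fy=3,interpolation=cv2.INTER_CUBIC))
E
```

```text
[[ 0.5809 -0.2925  0.026 ]
 [ 0.5586 -0.4307  0.026 ]
 [ 0.3714 -0.398   0.026 ]
 [ 0.3949 -0.2583  0.026 ]] tray c [ 0.47644581 -0.34485165  0.026     ] 0.13997805385915882 0.19006038737095868
[[0.4938 0.4321 0.032 ]
 [0.5015 0.2848 0.032 ]
 [0.5718 0.3599 0.032 ]
 [0.423  0.3552 0.032 ]] dish c [0.49766793 0.35845718 0.032     ] [0.49737894 0.35757831 0.032     ]
```

View pics/ov.png

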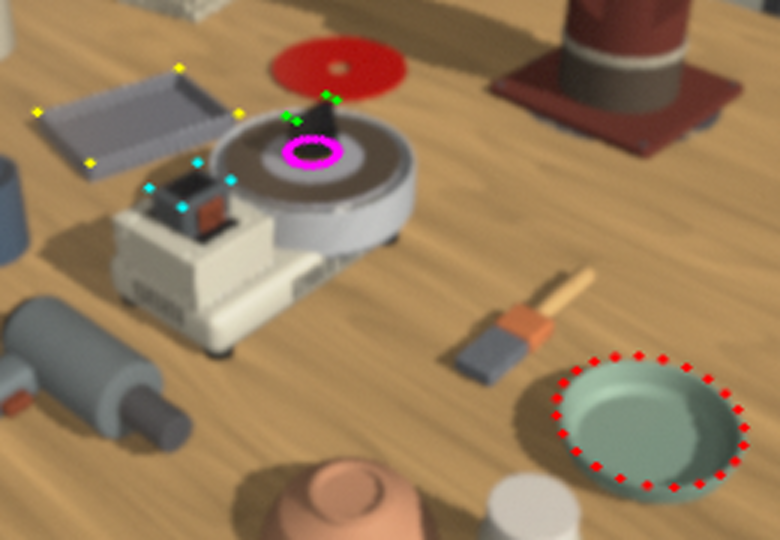

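The scene overlay is offset about 2.5 px from the rims, while the top view matches the given sizes (tray 140.0 x 190.1 mm). I'll check both cameras against the fingertips once I'm over the pack.

Request:
{"op": "servo_tool", "data": {
  "rows": [
    [0, [0, 0, 0], 7.6],
    [0, [0, 0, 0], 7.6],
    [0, [0, 0, 0], 7.7],
    [0, [0, -0.05, -0.036], 0],
    [0, [0, -0.05, -0.036], 0]
  ],
  "force": 20
}}

```text
clock: 0.72
position: [0.3464, -0.483, 0.2219]
tcp_rot: [-0.014, -0.707, -0.015, 0.707]
ft_force: [1.8, -0.7, -0.2]
finger_gap: 1.003
```

Request:
{"op": "servo_tool", "data": {
  "rows": [
    [0, [0, -0.05, -0.036], 0],
    [0, [0, -0.05, -0.036], 0],
    [0, [0, -0.05, -0.036], 0],
    [0, [0, -0.05, -0.036], 0],
    [0, [0, -0.05, -0.036], 0]
  ]
}}

```text
clock: 1.35
position: [0.5158, -0.225, 0.2224]
tcp_rot: [-0.015, -0.707, -0.015, 0.707]
ft_force: [0.8, -0.6, 0.3]
finger_gap: 0.998
```

Request:
{"op": "servo_tool", "data": {
  "rows": [
    [0, [0, -0.05, -0.036], 0],
    [0, [0, -0.05, -0.036], 0],
    [0, [0, -0.05, -0.036], 0],
    [0, [0, -0.029, -0.022], 0],
    [0, [0, 0, 0], 0]
  ]
}}

```text
clock: 1.98
position: [0.638, -0.0382, 0.2216]
tcp_rot: [-0.016, -0.707, -0.018, 0.707]
ft_force: [-0.4, -0.3, -0.8]
finger_gap: 1.001
```

```bash
python3 - <<'E'
from h import *
plan([.637,-.0415,.2],92.5)
p,R,s=pose();print(s["joint_positions"].round(3),R[:,0])
f=[p+R@np.array([0,y,0]) for y in(-.0435,.0435)]
L=[]
for n in("top","scene"):
    im=optics.snapshot(n)[:,:,::-1].copy();c=proj(n,p)[0].astype(int)-[40,30]
    cv2.imwrite(f"pics/{n}1r.png",im)
    for u in proj(n,np.vstack([f,[p]])):cv2.circle(im,tuple(int(round(v*8)) for v in u),6,(0,255,0),-1,cv2.LINE_AA,3)
    L.append(cv2.resize(im[c[1]:c[1]+80,c[0]:c[0]+80],(400,400),interpolation=cv2.INTER_CUBIC))
cv2.imwrite("pics/f1.png",np.hstack(L))
E
```

```text
pos [ 0.638  -0.0382  0.2216] shift tool [0.0216 0.0033 0.0011] jaw az -87.2 q7 -1.604 clock 1.975 F [-0.4 -0.3 -0.8] gap 1.001
turn about tool x (pos=cw): [np.float64(-539.7), np.float64(-359.7), np.float64(-179.7), np.float64(0.3), np.float64(180.3)]
[ 0.229  0.332 -0.305  1.479  0.098  1.347 -1.604] [-0.00111439  0.00193607 -0.9999975 ]
```

View pics/f1.png

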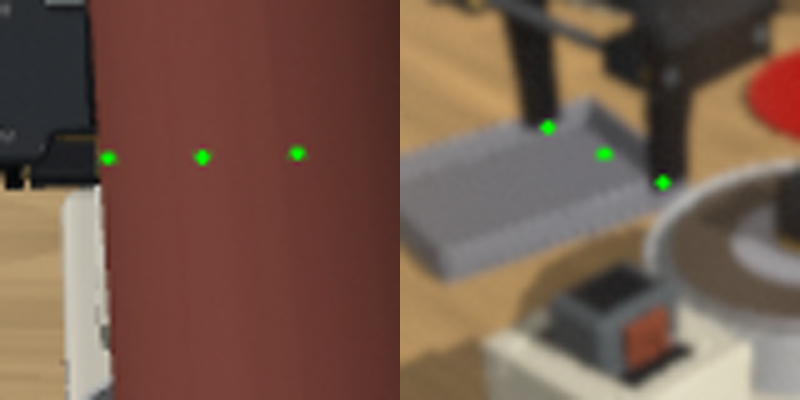

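Request:
{"op": "servo_tool", "data": {
  "rows": [
    [0, [0.03, 0.002, 0], 0.3],
    [0, [0.03, 0, 0], 0],
    [0, [0, 0, 0], 0]
  ]
}}

```text
clock: 2.45
position: [0.6353, -0.0463, 0.1603]
tcp_rot: [-0.013, -0.705, -0.012, 0.709]
ft_force: [1.2, -0.4, 0.6]
finger_gap: 0.999
```

```bash
cat > look.py <<'E'
from h import *
import sys
plan([.637,-.0415,.109],92.5)
p,R,s=pose()
L=[]
for n in("top","scene"):
    im=optics.snapshot(n)[:,:,::-1].copy();c=proj(n,p)[0].astype(int)-[30,30]
    cv2.imwrite(f"pics/{n}{sys.argv[1]}r.png",im)
    L.append(cv2.resize(im[c[1]:c[1]+60,c[0]:c[0]+60],(400,400),interpolation=cv2.INTER_CUBIC))
cv2.imwrite(f"pics/f{sys.argv[1]}.png",np.hstack(L))
E
python3 look.py 2
```

```text
pos [ 0.6353 -0.0463  0.1603] shift tool [ 0.0513 -0.0047 -0.0021] jaw az -88.0 q7 -1.615 clock 2.45 F [ 1.2 -0.4  0.6] gap 0.999
turn about tool x (pos=cw): [np.float64(-540.5), np.float64(-360.5), np.float64(-180.5), np.float64(-0.5), np.float64(179.5)]
```

View pics/f2.png

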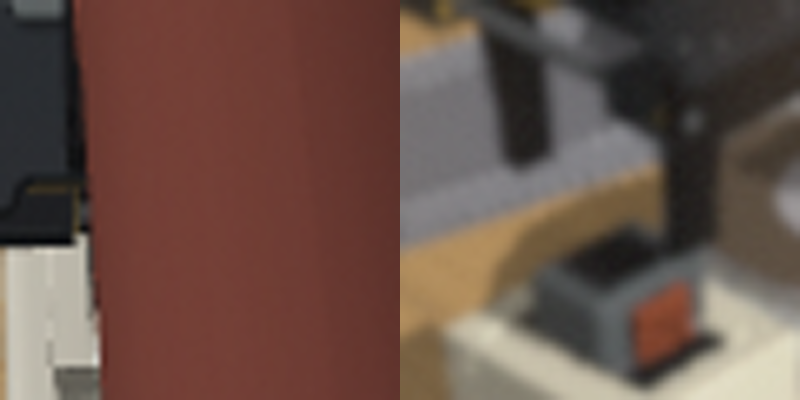

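Request:
{"op": "servo_tool", "data": {
  "rows": [
    [0, [0, 0, 0], 0],
    [0, [0, 0, 0], 0]
  ]
}}

```text
clock: 2.8
position: [0.638, -0.0444, 0.1638]
tcp_rot: [0.013, 0.708, 0.013, -0.706]
ft_force: [-0.5, 0.6, -0.2]
finger_gap: 0.996
```

```bash
python3 look.py 3; python3 -c "
from h import *
p,R,s=pose();print(R.round(4),p)
im=cv2.imread('pics/scene3r.png')
for y in(-.0435,.0435):
  for x in (-.0095,.0095):
    u=proj('scene',p+R@np.array([0,y,x]))[0];cv2.circle(im,tuple(int(round(v*8)) for v in u),4,(0,255,0),-1,cv2.LINE_AA,3)
cv2.imwrite('pics/f3s.png',cv2.resize(im[175:255,235:335],None,fx=7,fy=7,interpolation=cv2.INTER_CUBIC))
"
```

```text
pos [ 0.638  -0.0444  0.1638] shift tool [ 0.0548 -0.003   0.0009] jaw az -87.8 q7 -1.616 clock 2.8 F [-0.5  0.6 -0.2] gap 0.996
turn about tool x (pos=cw): [np.float64(-540.3), np.float64(-360.3), np.float64(-180.3), np.float64(-0.3), np.float64(179.7)]
[[ 9.000e-04  3.790e-02 -9.993e-01]
 [-1.000e-04 -9.993e-01 -3.790e-02]
 [-1.000e+00  1.000e-04 -9.000e-04]] [ 0.63769982 -0.04429944  0.16323428]
```

View pics/f3s.png

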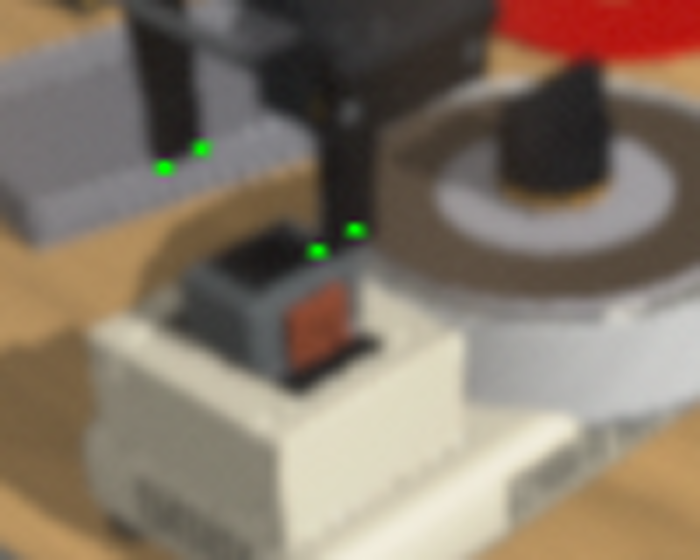

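Request:
{"op": "servo_tool", "data": {
  "rows": [
    [0, [0, -0.005, -0.001], 0],
    [0, [0.025, 0, 0], 0],
    [0, [0.02, 0, 0], 0],
    [0, [0, 0, 0], 0],
    [0, [0, 0, 0], 0]
  ]
}}

```text
clock: 3.52
position: [0.6386, -0.0393, 0.1181]
tcp_rot: [0.013, 0.707, 0.013, -0.707]
ft_force: [0.2, 0.3, -0.5]
finger_gap: 0.997
```

```bash
python3 look.py 4
```

```text
pos [ 0.6386 -0.0393  0.1181] shift tool [0.0091 0.0022 0.0017] jaw az -87.8 q7 -1.634 clock 3.525 F [ 0.2  0.3 -0.5] gap 0.997
turn about tool x (pos=cw): [np.float64(-540.3), np.float64(-360.3), np.float64(-180.3), np.float64(-0.3), np.float64(179.7)]
```

View pics/f4.png

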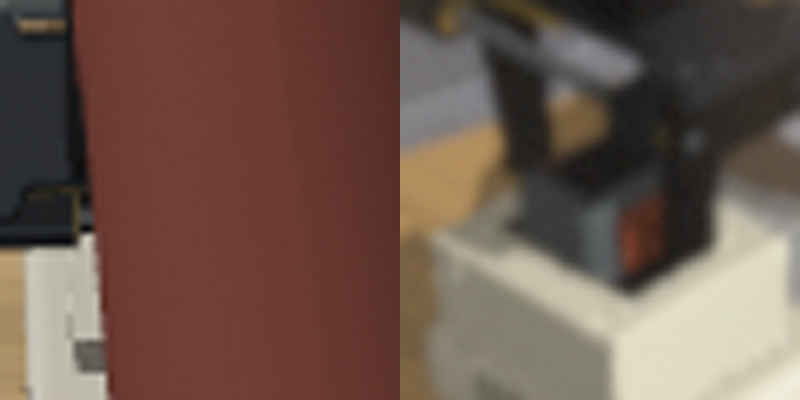

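Request:
{"op": "servo_tool", "data": {
  "rows": [
    [0, [0.009, 0, 0], 0],
    [0.25, [0, 0, 0], 0],
    [0.3, [0, 0, 0], 0]
  ],
  "force": 20
}}

```text
clock: 4.0
position: [0.6382, -0.0393, 0.1085]
tcp_rot: [-0.013, -0.707, -0.013, 0.707]
ft_force: [-0.3, 0.3, -0.6]
finger_gap: 0.851
```

Request:
{"op": "servo_tool", "data": {
  "rows": [
    [0.33, [0, 0, 0], 0],
    [0.36, [0, 0, 0], 0]
  ]
}}

```text
clock: 4.25
position: [0.6383, -0.0396, 0.1087]
tcp_rot: [0.013, 0.707, 0.013, -0.707]
ft_force: [0.0, -3.1, 0.8]
finger_gap: 0.676
```

Request:
{"op": "servo_tool", "data": {
  "rows": [
    [0.38, [0, 0, 0], 0],
    [0.4, [0, 0, 0], 0]
  ]
}}

```text
clock: 4.5
position: [0.6383, -0.0396, 0.1087]
tcp_rot: [0.013, 0.707, 0.013, -0.707]
ft_force: [-0.1, -2.2, 0.9]
finger_gap: 0.606
```

Request:
{"op": "servo_tool", "data": {
  "rows": [
    [0.4, [0, 0.0015, 0], 0],
    [0.44, [0, 0, 0], 0],
    [0.5, [0, 0, 0], 0]
  ],
  "force": 25
}}

```text
clock: 4.88
position: [0.6384, -0.0407, 0.1088]
tcp_rot: [0.013, 0.707, 0.013, -0.707]
ft_force: [-2.4, -0.5, 5.4]
finger_gap: 0.532
```

Request:
{"op": "servo_tool", "data": {
  "rows": [
    [0.6, [0, 0, 0], 0],
    [0.6, [0, 0, 0], 0]
  ]
}}

```text
clock: 5.12
position: [0.6384, -0.0407, 0.1088]
tcp_rot: [0.013, 0.707, 0.013, -0.707]
ft_force: [-1.3, 0.3, 5.7]
finger_gap: 0.537
```

Opening is 46.7 mm (57 − 10), so both tabs are fully in and the side force is balanced. Lifting.

Request:
{"op": "servo_tool", "data": {
  "rows": [
    [0.6, [-0.004, 0, 0], 0],
    [0.6, [-0.006, 0, 0], 0],
    [0.6, [-0.008, 0, 0], 0]
  ],
  "force": 30
}}

```text
clock: 5.5
position: [0.6379, -0.0407, 0.1264]
tcp_rot: [-0.013, -0.707, -0.013, 0.707]
ft_force: [-0.7, 1.1, -5.2]
finger_gap: 0.528
```

Request:
{"op": "servo_tool", "data": {
  "rows": [
    [0.6, [-0.01, 0, 0], 0],
    [0.6, [-0.015, 0, 0], 0],
    [0.6, [-0.015, 0, 0], 0],
    [0.6, [-0.02, 0, 0], 0],
    [0.6, [-0.02, 0, 0], 0]
  ]
}}

```text
clock: 6.12
position: [0.6384, -0.0408, 0.2083]
tcp_rot: [0.013, 0.707, 0.013, -0.707]
ft_force: [0.5, 0.7, -4.0]
finger_gap: 0.527
```

```bash
python3 look.py 5;python3 -c "
from h import *
plan([.477,-.345,.2],80)"
```

```text
pos [ 0.6384 -0.0408  0.2083] shift tool [0.0993 0.0007 0.0015] jaw az -87.8 q7 -1.614 clock 6.125 F [ 0.5  0.7 -4. ] gap 0.527
turn about tool x (pos=cw): [np.float64(-540.3), np.float64(-360.3), np.float64(-180.3), np.float64(-0.3), np.float64(179.7)]
pos [ 0.6398 -0.0407  0.2101] shift tool [0.0094 0.2979 0.1743] jaw az -87.8 q7 -1.614 clock 6.225 F [-0.2 -0.1 -3.6] gap 0.531
turn about tool x (pos=cw): [np.float64(-527.8), np.float64(-347.8), np.float64(-167.8), np.float64(12.2), np.float64(192.2)]
```

View pics/f5.png

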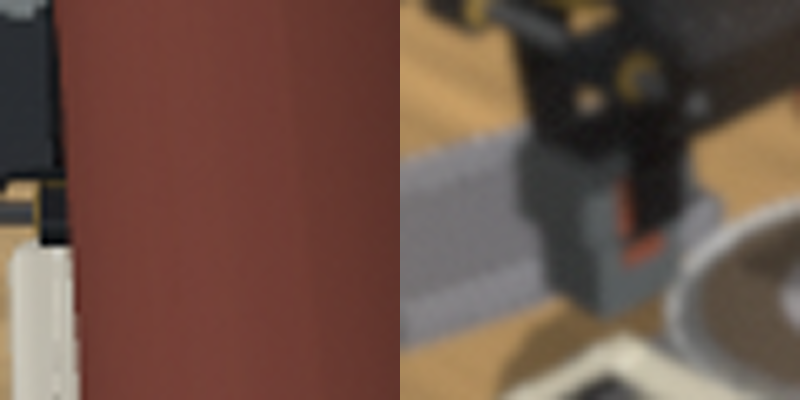

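Request:
{"op": "servo_tool", "data": {
  "rows": [
    [0.6, [0, 0.025, 0.014], 0],
    [0.6, [0, 0.045, 0.026], 0],
    [0.6, [0, 0.045, 0.026], 0],
    [0.6, [0, 0.045, 0.026], 0],
    [0.6, [0, 0.045, 0.026], 0]
  ]
}}

```text
clock: 6.85
position: [0.527, -0.2515, 0.2063]
tcp_rot: [-0.013, -0.707, -0.013, 0.707]
ft_force: [0.6, -0.7, -4.5]
finger_gap: 0.531
```

Request:
{"op": "servo_tool", "data": {
  "rows": [
    [0.6, [0, 0.045, 0.026], 0],
    [0.6, [0, 0.03, 0.019], 0],
    [0.6, [0, 0.018, 0.011], 0],
    [0.6, [0, 0, 0], 6],
    [0.6, [0, 0, 0], 6]
  ]
}}

```text
clock: 7.48
position: [0.4752, -0.3454, 0.2061]
tcp_rot: [0.062, -0.704, 0.062, 0.705]
ft_force: [0.5, -0.2, -4.1]
finger_gap: 0.53
```

Request:
{"op": "servo_tool", "data": {
  "rows": [
    [0.6, [0.05, 0, 0], 0],
    [0.6, [0.05, 0, 0], 0],
    [0.6, [0.03, 0, 0], 0],
    [0.6, [0, 0, 0], 0],
    [0.6, [0, 0, 0], 0]
  ]
}}

```text
clock: 8.1
position: [0.4765, -0.3456, 0.078]
tcp_rot: [-0.06, 0.705, -0.061, -0.704]
ft_force: [-0.5, -0.6, -3.8]
finger_gap: 0.533
```

```bash
python3 look.py 6;python3 -c "
from h import *
plan([.477,-.345,.045],80)"
```

```text
pos [ 0.4765 -0.3456  0.078 ] shift tool [-0.031  -0.327  -0.1063] jaw az -99.8 q7 -1.22 clock 8.1 F [-0.5 -0.6 -3.8] gap 0.533
turn about tool x (pos=cw): [np.float64(-552.3), np.float64(-372.3), np.float64(-192.3), np.float64(-12.3), np.float64(167.7)]
pos [ 0.4768 -0.3459  0.0785] shift tool [ 0.0335 -0.0009  0.    ] jaw az -99.8 q7 -1.221 clock 8.2 F [ 0.6  0.1 -4.6] gap 0.529
turn about tool x (pos=cw): [np.float64(-539.8), np.float64(-359.8), np.float64(-179.8), np.float64(0.2), np.float64(180.2)]
```

View pics/scene6r.png

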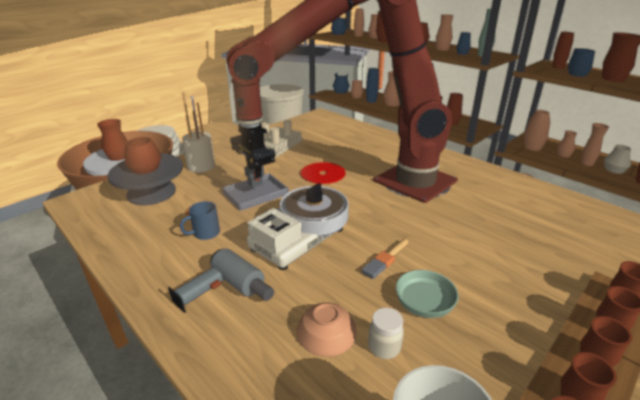

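View pics/f6.png

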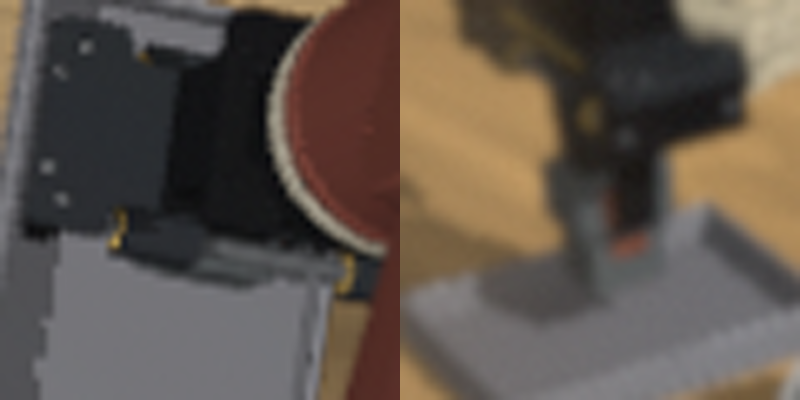

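Request:
{"op": "servo_tool", "data": {
  "rows": [
    [0.6, [0.02, 0, 0], 0],
    [0.6, [0.01, 0, 0], 0],
    [0.6, [0.002, 0, 0], 0],
    [0.6, [0, 0, 0], 0]
  ]
}}

```text
clock: 8.7
position: [0.476, -0.3453, 0.0451]
tcp_rot: [-0.06, 0.705, -0.061, -0.704]
ft_force: [-0.4, -0.1, -4.2]
finger_gap: 0.523
```

Request:
{"op": "servo_tool", "data": {
  "rows": [
    [0.6, [0.002, 0, 0], 0],
    [0.6, [0.002, 0, 0], 0],
    [0.6, [0, 0, 0], 0]
  ]
}}

```text
clock: 9.07
position: [0.4764, -0.3456, 0.0427]
tcp_rot: [-0.06, 0.705, -0.061, -0.704]
ft_force: [-5.7, 2.7, 13.4]
finger_gap: 0.534
```

Request:
{"op": "servo_tool", "data": {
  "rows": [
    [0.6, [-0.001, 0, 0], 0],
    [0.42, [0, 0, 0], 0],
    [0.36, [0, 0, 0], 0],
    [0.3, [0, 0, 0], 0],
    [0.1, [0, 0, 0], 0]
  ]
}}

```text
clock: 9.7
position: [0.4759, -0.3453, 0.0416]
tcp_rot: [-0.061, 0.705, -0.061, -0.704]
ft_force: [-0.4, 0.4, 0.1]
finger_gap: 0.738
```

Request:
{"op": "servo_tool", "data": {
  "rows": [
    [0, [0, 0, 0], 0],
    [0, [0, 0, 0], 0],
    [0, [-0.02, 0, 0], 0],
    [0, [-0.04, 0, 0], 0],
    [0, [-0.06, 0, 0], 0]
  ]
}}

```text
clock: 10.32
position: [0.4746, -0.3445, 0.1612]
tcp_rot: [0.061, -0.703, 0.06, 0.706]
ft_force: [0.6, -1.3, -0.3]
finger_gap: 1.001
```

Request:
{"op": "servo_tool", "data": {
  "rows": [
    [0, [-0.06, 0, 0], 0],
    [0, [-0.03, 0, 0], 0],
    [0, [0, 0, 0], -6],
    [0, [0, 0, 0], -6],
    [0, [0, -0.05, 0], 0]
  ]
}}

```text
clock: 10.95
position: [0.4728, -0.2979, 0.2509]
tcp_rot: [-0.012, -0.707, -0.012, 0.707]
ft_force: [-0.3, 0.4, -0.1]
finger_gap: 0.996
```

```bash
python3 look.py 7;python3 -c "
from h import *
plan([.4785,-.049,.24],92.2)"
```

```text
pos [ 0.4728 -0.2979  0.2509] shift tool [ 0.1416 -0.2508 -0.1729] jaw az -88.1 q7 -1.073 clock 10.95 F [-0.3  0.4 -0.1] gap 0.996
turn about tool x (pos=cw): [np.float64(-540.6), np.float64(-360.6), np.float64(-180.6), np.float64(-0.6), np.float64(179.4)]
pos [ 0.4749 -0.2901  0.2518] shift tool [ 0.0123 -0.2407 -0.014 ] jaw az -87.5 q7 -1.075 clock 11.05 F [0.2 0.4 0.1] gap 1.004
turn about tool x (pos=cw): [np.float64(-539.7), np.float64(-359.7), np.float64(-179.7), np.float64(0.3), np.float64(180.3)]
```

View pics/scene7r.png

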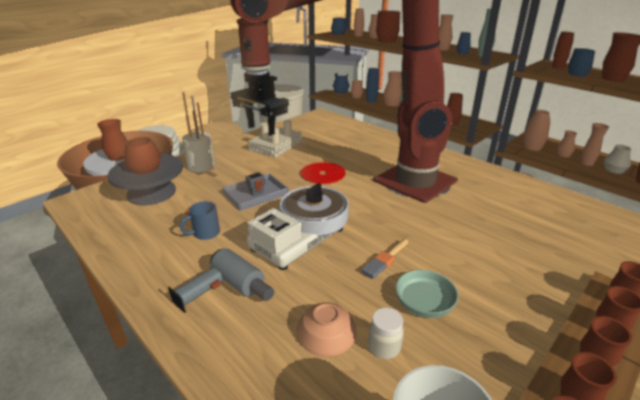

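View pics/top7r.png

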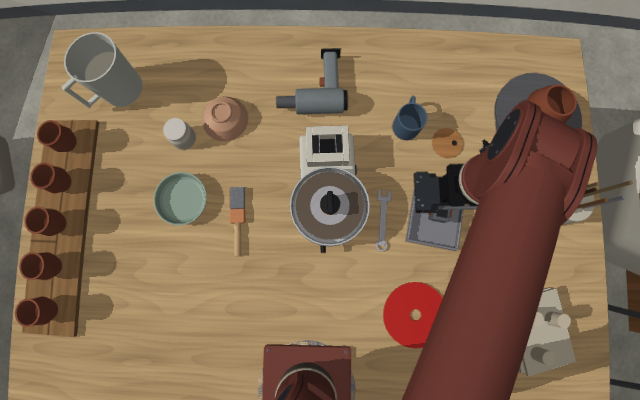

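Pack stands upright in the tray (scene 258,183). The grip centre on the pack (y = −0.0407) agrees with the top camera, so I'll trust that one. A clockwise turn lowers q7, so I'll pre-turn −180° over the knob to leave room for about 195°.

Request:
{"op": "servo_tool", "data": {
  "rows": [
    [0, [0, -0.05, -0.003], 0],
    [0, [0, -0.05, -0.003], 0],
    [0, [0, -0.05, -0.003], 0],
    [0, [0, -0.05, -0.002], 0],
    [0, [0, -0.0395, -0.002], 0]
  ]
}}

```text
clock: 11.68
position: [0.4776, -0.0533, 0.2518]
tcp_rot: [0.014, 0.707, 0.014, -0.707]
ft_force: [0.7, -0.2, -0.8]
finger_gap: 1.002
```

Request:
{"op": "servo_tool", "data": {
  "rows": [
    [0, [0, 0, 0], -10.6],
    [0, [0, 0, 0], -10.6],
    [0, [0, 0, 0], -10.6],
    [0, [0, 0, 0], -10.6],
    [0, [0, 0, 0], -10.6]
  ]
}}

```text
clock: 12.3
position: [0.4778, -0.0555, 0.2516]
tcp_rot: [0.329, 0.626, 0.329, -0.626]
ft_force: [-0.4, 0.4, -0.7]
finger_gap: 1.0
```

Request:
{"op": "servo_tool", "data": {
  "rows": [
    [0, [0, 0, 0], -10.6],
    [0, [0, 0, 0], -10.6],
    [0, [0, 0, 0], -10.6],
    [0, [0, 0, 0], -10.6],
    [0, [0, 0, 0], -10.6]
  ]
}}

```text
clock: 12.92
position: [0.4778, -0.0555, 0.2516]
tcp_rot: [0.574, 0.413, 0.574, -0.413]
ft_force: [0.4, 0.3, -0.1]
finger_gap: 1.0
```

Request:
{"op": "servo_tool", "data": {
  "rows": [
    [0, [0, 0, 0], -10.6],
    [0, [0, 0, 0], -10.6],
    [0, [0, 0, 0], -10.6],
    [0, [0, 0, 0], -10.6],
    [0, [0, 0, 0], -10.6]
  ]
}}

```text
clock: 13.55
position: [0.4778, -0.0555, 0.2516]
tcp_rot: [0.698, 0.114, 0.698, -0.114]
ft_force: [-0.7, -0.3, 0.2]
finger_gap: 0.998
```

Request:
{"op": "servo_tool", "data": {
  "rows": [
    [0, [0, 0, 0], -10.6],
    [0, [0, 0, 0], -10.2],
    [0, [0, 0, 0], 0],
    [0, [0, 0, 0], 0]
  ]
}}

```text
clock: 14.05
position: [0.4777, -0.0554, 0.2516]
tcp_rot: [0.707, -0.011, 0.707, 0.011]
ft_force: [0.7, -0.0, 0.7]
finger_gap: 0.999
```

```bash
python3 -c "
from h import *
plan([.4775,-.0502,.16],92.2)
print(sensors.read_state()['joint_positions'])"
```

```text
pos [ 0.4777 -0.0554  0.2516] shift tool [ 0.0916  0.0052 -0.0001] jaw az 91.7 q7 1.63 clock 14.05 F [ 0.7 -0.   0.7] gap 0.999
turn about tool x (pos=cw): [np.float64(-360.5), np.float64(-180.5), np.float64(-0.5), np.float64(179.5), np.float64(359.5)]
[ 0.36898042 -0.0093285  -0.34096557  1.80164352 -0.00324831  1.34876426
  1.62982011]
```

Request:
{"op": "servo_tool", "data": {
  "rows": [
    [0, [0.04, 0.005, 0], -0.5],
    [0, [0.04, 0, 0], 0],
    [0.25, [0, 0, 0], 0],
    [0.3, [0, 0, 0], 0]
  ]
}}

```text
clock: 14.55
position: [0.4783, -0.0505, 0.173]
tcp_rot: [0.707, -0.015, 0.706, 0.015]
ft_force: [-0.6, 0.6, -0.5]
finger_gap: 0.853
```

```bash
python3 look.py 8; python3 -c "
from h import *
plan([.4775,-.0502,.128],92.2)"
```

```text
pos [ 0.4783 -0.0505  0.173 ] shift tool [0.0643 0.0023 0.1588] jaw az 92.4 q7 1.613 clock 14.55 F [-0.6  0.6 -0.5] gap 0.853
turn about tool x (pos=cw): [np.float64(-360.1), np.float64(-180.1), np.float64(-0.1), np.float64(179.9), np.float64(359.9)]
pos [ 0.4787 -0.0505  0.1735] shift tool [ 0.0455  0.0004 -0.0013] jaw az 92.4 q7 1.613 clock 14.65 F [0.1 0.7 0.1] gap 0.764
turn about tool x (pos=cw): [np.float64(-359.8), np.float64(-179.8), np.float64(0.2), np.float64(180.2), np.float64(360.2)]
```

View pics/f8.png

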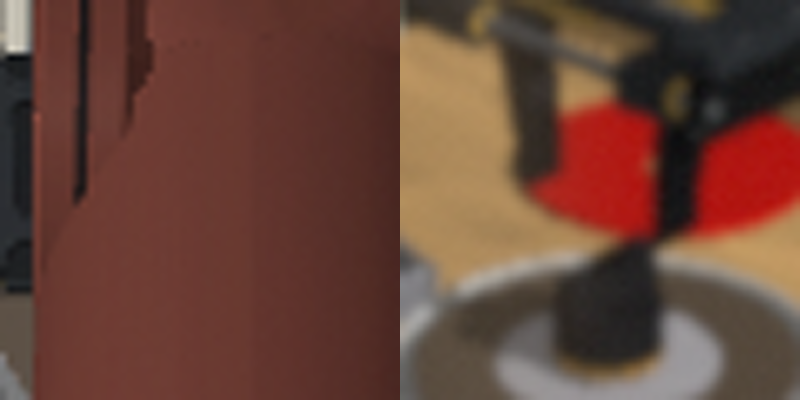

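Request:
{"op": "servo_tool", "data": {
  "rows": [
    [0.3, [0.025, 0, 0], 0],
    [0.4, [0.017, 0, 0], 0],
    [0.5, [0, 0, 0], 0],
    [0.6, [0, 0, 0], 0]
  ]
}}

```text
clock: 15.15
position: [0.4781, -0.0504, 0.1304]
tcp_rot: [0.707, -0.015, 0.707, 0.015]
ft_force: [0.9, 0.6, 0.8]
finger_gap: 0.473
```

Request:
{"op": "servo_tool", "data": {
  "rows": [
    [0.65, [0.002, 0, 0], 0],
    [0.7, [0, 0, 0], 0],
    [0.74, [0, 0, 0], 0]
  ]
}}

```text
clock: 15.52
position: [0.4777, -0.0504, 0.1278]
tcp_rot: [0.707, -0.015, 0.707, 0.015]
ft_force: [-0.7, 0.0, -0.1]
finger_gap: 0.283
```

```bash
python3 look.py 9
```

```text
pos [ 0.4777 -0.0504  0.1278] shift tool [0.0188 0.002  0.1596] jaw az 92.5 q7 1.598 clock 15.525 F [-0.7  0.  -0.1] gap 0.283
turn about tool x (pos=cw): [np.float64(-360.0), np.float64(-180.0), np.float64(-0.0), np.float64(180.0), np.float64(360.0)]
```

View pics/f9.png

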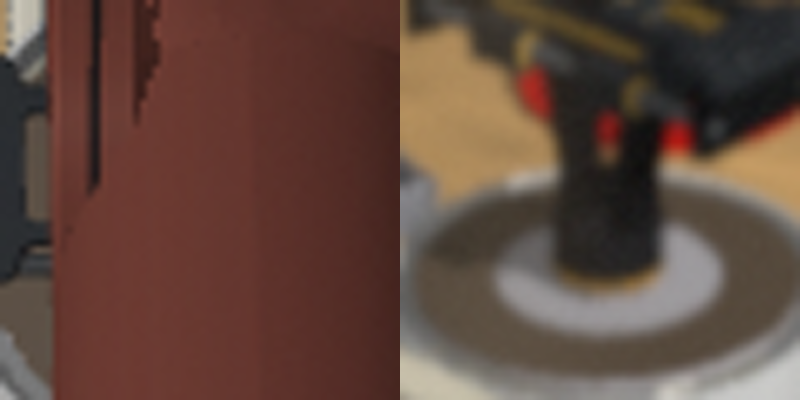

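Request:
{"op": "servo_tool", "data": {
  "rows": [
    [0.78, [0, 0, 0], 0],
    [0.8, [0, 0, 0], 0],
    [0.82, [0, 0, 0], 0]
  ],
  "force": 10
}}

```text
clock: 16.0
position: [0.4776, -0.0504, 0.1276]
tcp_rot: [0.707, -0.015, 0.707, 0.015]
ft_force: [0.5, 0.1, -0.0]
finger_gap: 0.188
```

Request:
{"op": "servo_tool", "data": {
  "rows": [
    [0.84, [0, 0, 0], 0],
    [0.86, [0, 0, 0], 0],
    [0.9, [0, 0, 0], 0]
  ]
}}

```text
clock: 16.38
position: [0.4776, -0.05, 0.1276]
tcp_rot: [0.707, -0.015, 0.707, 0.016]
ft_force: [-0.1, 3.6, 1.3]
finger_gap: 0.164
```

Request:
{"op": "servo_tool", "data": {
  "rows": [
    [1, [0, 0.0005, 0], 0],
    [1, [0, 0, 0], 0]
  ],
  "force": 50
}}

```text
clock: 16.62
position: [0.4776, -0.0499, 0.1276]
tcp_rot: [0.707, -0.015, 0.707, 0.015]
ft_force: [0.2, 0.9, 0.9]
finger_gap: 0.156
```

Request:
{"op": "servo_tool", "data": {
  "rows": [
    [1, [-0.0002, 0, 0], 5],
    [1, [-0.0002, 0, 0], 5],
    [1, [-0.0004, 0, 0], 8]
  ]
}}

```text
clock: 17.0
position: [0.4774, -0.0507, 0.1283]
tcp_rot: [0.7, 0.097, 0.7, -0.097]
ft_force: [-0.2, -0.5, -1.0]
finger_gap: 0.154
```

```bash
python3 -c "
from h import *
plan([.4775,-.0502,.128],92.2);print(pose()[2]['ft_torque'])"
```

```text
pos [ 0.4774 -0.0507  0.1283] shift tool [0.0003 0.0005 0.    ] jaw az 74.2 q7 1.281 clock 17.0 F [-0.2 -0.5 -1. ] gap 0.154
turn about tool x (pos=cw): [np.float64(-378.0), np.float64(-198.0), np.float64(-18.0), np.float64(162.0), np.float64(342.0)]
[-0.14555428 -0.10328396  0.08321679]
```

Request:
{"op": "servo_tool", "data": {
  "rows": [
    [1, [-0.0004, 0, 0], 10],
    [1, [-0.0005, 0, 0], 10],
    [1, [-0.0004, 0, 0], 10],
    [1, [-0.0005, 0, 0], 10],
    [1, [-0.0004, 0, 0], 10]
  ]
}}

```text
clock: 17.62
position: [0.477, -0.0495, 0.13]
tcp_rot: [0.593, 0.384, 0.594, -0.384]
ft_force: [-0.7, 3.6, -2.9]
finger_gap: 0.154
```

Request:
{"op": "servo_tool", "data": {
  "rows": [
    [1, [-0.0004, 0, 0], 10],
    [1, [-0.0005, 0, 0], 10],
    [1, [-0.0004, 0, 0], 10],
    [1, [-0.0005, 0, 0], 10],
    [1, [-0.0004, 0, 0], 10]
  ]
}}

```text
clock: 18.25
position: [0.4776, -0.0483, 0.1323]
tcp_rot: [0.375, 0.599, 0.376, -0.599]
ft_force: [2.9, 7.0, -5.4]
finger_gap: 0.155
```

```bash
python3 look.py 10
```

```text
pos [ 0.4776 -0.0483  0.1323] shift tool [ 0.0233  0.1406 -0.0755] jaw az -25.8 q7 -0.459 clock 18.25 F [ 2.9  7.  -5.4] gap 0.155
turn about tool x (pos=cw): [np.float64(-478.3), np.float64(-298.3), np.float64(-118.3), np.float64(61.7), np.float64(241.7)]
```

View pics/f10.png

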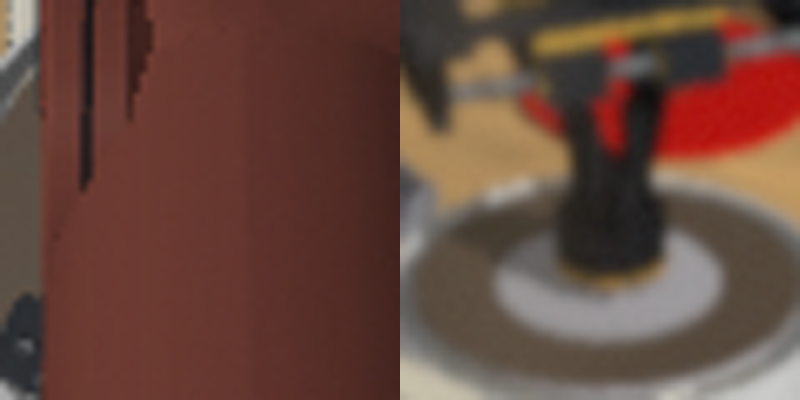

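Request:
{"op": "servo_tool", "data": {
  "rows": [
    [1, [0, -0.0006, -0.0013], 0],
    [1, [-0.0003, 0, 0], 10],
    [1, [-0.0004, 0, 0], 10],
    [1, [-0.0004, 0, 0], 10]
  ]
}}

```text
clock: 18.85
position: [0.4783, -0.0479, 0.1337]
tcp_rot: [0.208, 0.676, 0.208, -0.675]
ft_force: [5.8, 4.4, -7.5]
finger_gap: 0.157
```

```bash
cat > st.py <<'E'
from h import *
plan([.4775,-.0502,.128],92.2);print(pose()[2]['ft_torque'].round(3), pose()[1].round(3).tolist())
E
python3 st.py
```

```text
pos [ 0.4783 -0.0479  0.1337] shift tool [0.0057 0.0014 0.002 ] jaw az -55.8 q7 -0.983 clock 18.85 F [ 5.8  4.4 -7.5] gap 0.157
turn about tool x (pos=cw): [np.float64(-508.0), np.float64(-328.0), np.float64(-148.0), np.float64(32.0), np.float64(212.0)]
[ 1.281 -1.392  0.106] [[0.002, 0.562, -0.827], [0.001, -0.827, -0.562], [-1.0, 0.0, -0.002]]
```

Request:
{"op": "servo_tool", "data": {
  "rows": [
    [1, [0, -0.0003, -0.0014], 0],
    [1, [-0.0002, 0, 0], 8],
    [1, [-0.0003, 0, 0], 8],
    [1, [0, 0, 0], 0]
  ]
}}

```text
clock: 19.35
position: [0.4791, -0.0478, 0.1345]
tcp_rot: [0.115, 0.698, 0.114, -0.697]
ft_force: [4.4, 0.7, -4.1]
finger_gap: 0.153
```

```bash
python3 st.py
```

```text
pos [ 0.4791 -0.0478  0.1345] shift tool [0.0065 0.0018 0.0023] jaw az -71.4 q7 -1.256 clock 19.35 F [ 4.4  0.7 -4.1] gap 0.153
turn about tool x (pos=cw): [np.float64(-523.6), np.float64(-343.6), np.float64(-163.6), np.float64(16.4), np.float64(196.4)]
[ 0.095 -1.294 -0.05 ] [[0.001, 0.319, -0.948], [-0.0, -0.948, -0.319], [-1.0, 0.001, -0.001]]
```

Request:
{"op": "servo_tool", "data": {
  "rows": [
    [1, [-0.0003, 0, -0.0008], 8],
    [1, [-0.0004, 0, 0], 8],
    [1, [-0.0004, 0, 0], 8],
    [1, [0, 0, 0], 0]
  ]
}}

```text
clock: 19.85
position: [0.4798, -0.0479, 0.1359]
tcp_rot: [-0.032, 0.707, -0.033, -0.706]
ft_force: [4.7, -2.1, -0.0]
finger_gap: 0.157
```

Request:
{"op": "servo_tool", "data": {
  "rows": [
    [1, [-0.0004, 0, 0], 8],
    [1, [-0.0003, 0, 0], 6],
    [1, [0, 0, 0], 0]
  ]
}}

```text
clock: 20.23
position: [0.4801, -0.0479, 0.1366]
tcp_rot: [-0.118, 0.698, -0.119, -0.696]
ft_force: [5.8, -1.6, -2.0]
finger_gap: 0.158
```

```bash
python3 st.py
```

```text
pos [ 0.4801 -0.0479  0.1366] shift tool [0.0086 0.003  0.0017] jaw az -109.3 q7 -1.915 clock 20.225 F [ 5.8 -1.6 -2. ] gap 0.158
turn about tool x (pos=cw): [np.float64(-561.5), np.float64(-381.5), np.float64(-201.5), np.float64(-21.5), np.float64(158.5)]
[-4.840e-01 -1.427e+00  1.000e-03] [[0.002, -0.33, -0.944], [-0.001, -0.944, 0.33], [-1.0, 0.0, -0.002]]
```

Request:
{"op": "servo_tool", "data": {
  "rows": [
    [1, [-0.001, 0, -0.001], 0],
    [1, [-0.002, 0, 0], 0],
    [1, [0, 0, 0], 0]
  ]
}}

```text
clock: 20.6
position: [0.4803, -0.0479, 0.1395]
tcp_rot: [-0.119, 0.697, -0.119, -0.697]
ft_force: [1.5, -3.1, 0.4]
finger_gap: 0.159
```

Request:
{"op": "servo_tool", "data": {
  "rows": [
    [1, [-0.003, 0, 0], 0],
    [1, [-0.003, 0, 0], 0],
    [1, [0, 0, 0], 0]
  ]
}}

```text
clock: 20.98
position: [0.48, -0.0472, 0.1453]
tcp_rot: [0.12, -0.697, 0.12, 0.697]
ft_force: [-0.2, -0.3, -0.2]
finger_gap: 0.158
```

```bash
python3 st.py; python3 look.py 11
```

```text
pos [ 0.48   -0.0472  0.1453] shift tool [0.0173 0.0037 0.0014] jaw az -109.5 q7 -1.918 clock 20.975 F [-0.2 -0.3 -0.2] gap 0.158
turn about tool x (pos=cw): [np.float64(-561.7), np.float64(-381.7), np.float64(-201.7), np.float64(-21.7), np.float64(158.3)]
[0.015 0.015 0.044] [[-0.0, -0.334, -0.943], [0.0, -0.943, 0.334], [-1.0, -0.0, 0.0]]
pos [ 0.48   -0.0472  0.1453] shift tool [ 0.0363 -0.0577 -0.1461] jaw az -109.5 q7 -1.918 clock 20.975 F [-0.2 -0.3 -0.2] gap 0.158
turn about tool x (pos=cw): [np.float64(-562.0), np.float64(-382.0), np.float64(-202.0), np.float64(-22.0), np.float64(158.0)]
```

View pics/f11.png

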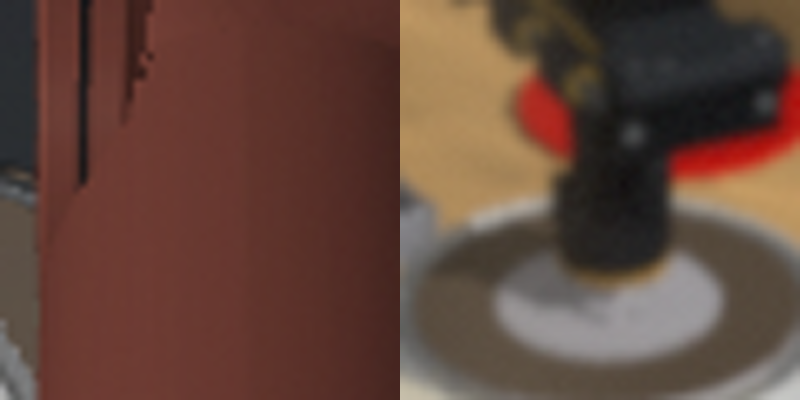

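Request:
{"op": "servo_tool", "data": {
  "rows": [
    [1, [-0.004, 0, 0], 0],
    [1, [-0.005, 0, 0], 0],
    [1, [-0.005, 0, 0], 0],
    [1, [-0.006, 0, 0], 0],
    [1, [0, 0, 0], 0]
  ]
}}

```text
clock: 21.7
position: [0.4806, -0.0475, 0.1658]
tcp_rot: [-0.12, 0.697, -0.12, -0.696]
ft_force: [0.3, -0.0, -0.8]
finger_gap: 0.157
```

Request:
{"op": "servo_tool", "data": {
  "rows": [
    [1, [-0.015, 0, 0], 0],
    [1, [-0.025, 0, 0], 0],
    [1, [-0.02, 0, 0], 0],
    [1, [0, 0, 0], 0]
  ]
}}

```text
clock: 22.2
position: [0.4813, -0.0475, 0.2272]
tcp_rot: [-0.12, 0.698, -0.12, -0.696]
ft_force: [0.8, 0.1, -1.1]
finger_gap: 0.157
```

```bash
python3 -c "
from h import *
plan([.4985,.3585,.2],92.2)"; python3 look.py 12
```

```text
pos [ 0.4813 -0.0475  0.2272] shift tool [ 0.0271 -0.3884  0.1196] jaw az -109.5 q7 -1.905 clock 22.2 F [ 0.8  0.1 -1.1] gap 0.157
turn about tool x (pos=cw): [np.float64(-561.7), np.float64(-381.7), np.float64(-201.7), np.float64(-21.7), np.float64(158.3)]
pos [ 0.4813 -0.0475  0.2272] shift tool [ 0.1187 -0.0576 -0.1444] jaw az -109.5 q7 -1.905 clock 22.2 F [ 0.8  0.1 -1.1] gap 0.157
turn about tool x (pos=cw): [np.float64(-562.0), np.float64(-382.0), np.float64(-202.0), np.float64(-22.0), np.float64(158.0)]
```

View pics/scene12r.png

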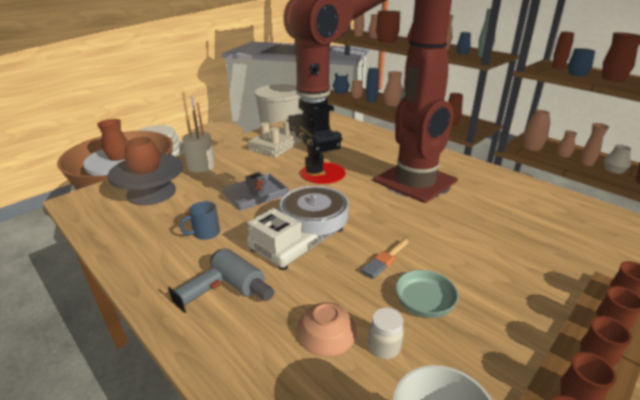

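Request:
{"op": "servo_tool", "data": {
  "rows": [
    [1, [0, 0, 0], -10],
    [1, [0, 0, 0], -10],
    [1, [0, 0, 0], -10],
    [1, [0, 0, 0], -10],
    [1, [0, 0, 0], -10]
  ]
}}

```text
clock: 22.92
position: [0.4796, -0.0475, 0.224]
tcp_rot: [-0.188, -0.681, -0.188, 0.682]
ft_force: [-1.3, -1.0, -0.1]
finger_gap: 0.156
```

Request:
{"op": "servo_tool", "data": {
  "rows": [
    [1, [0, 0, 0], -10],
    [1, [0, 0, 0], -10],
    [1, [0, 0, 0], 0]
  ]
}}

```text
clock: 23.3
position: [0.4797, -0.0475, 0.2242]
tcp_rot: [-0.301, -0.639, -0.301, 0.64]
ft_force: [0.2, -0.1, -0.4]
finger_gap: 0.156
```

```bash
python3 -c "
from h import *
plan([.4985,.3585,.2],92.2)"
```

```text
pos [ 0.4797 -0.0475  0.2242] shift tool [ 0.0242 -0.2442 -0.3248] jaw az -39.6 q7 -0.684 clock 23.3 F [ 0.2 -0.1 -0.4] gap 0.156
turn about tool x (pos=cw): [np.float64(-491.8), np.float64(-311.8), np.float64(-131.8), np.float64(48.2), np.float64(228.2)]
```

Shift of (−0.244, −0.325) over 8 rows.

Request:
{"op": "servo_tool", "data": {
  "rows": [
    [1, [0, -0.02, -0.027], 0],
    [1, [0, -0.032, -0.043], 0],
    [1, [0, -0.032, -0.043], 0],
    [1, [0, -0.032, -0.043], 0],
    [1, [0, -0.032, -0.043], 0]
  ]
}}

```text
clock: 23.92
position: [0.4925, 0.2017, 0.2247]
tcp_rot: [-0.3, -0.64, -0.3, 0.641]
ft_force: [0.9, -0.2, -0.1]
finger_gap: 0.161
```

Request:
{"op": "servo_tool", "data": {
  "rows": [
    [1, [0, -0.032, -0.043], 0],
    [1, [0, -0.032, -0.043], 0],
    [1, [0, -0.022, -0.028], 0],
    [1, [0, -0.01, -0.012], 0],
    [1, [0.03, 0, 0], 0]
  ]
}}

```text
clock: 24.55
position: [0.4995, 0.3603, 0.1963]
tcp_rot: [0.301, 0.641, 0.301, -0.639]
ft_force: [0.9, -0.8, -1.6]
finger_gap: 0.156
```

Request:
{"op": "servo_tool", "data": {
  "rows": [
    [1, [0.05, 0, 0], 0],
    [1, [0.04, 0, 0], 0],
    [1, [0.02, 0, 0], 0],
    [1, [0, 0, 0], 0],
    [1, [0, 0, 0], 0]
  ]
}}

```text
clock: 25.18
position: [0.4999, 0.359, 0.0869]
tcp_rot: [0.301, 0.641, 0.301, -0.639]
ft_force: [-0.6, 0.6, -0.1]
finger_gap: 0.156
```

```bash
python3 -c "
from h import *
plan([.4985,.3585,.036],92.2)"; python3 look.py 13
```

```text
pos [0.4999 0.359  0.0869] shift tool [ 0.0509 -0.0007  0.0014] jaw az -39.6 q7 -1.553 clock 25.175 F [-0.6  0.6 -0.1] gap 0.156
turn about tool x (pos=cw): [np.float64(-491.8), np.float64(-311.8), np.float64(-131.8), np.float64(48.2), np.float64(228.2)]
pos [0.4999 0.359  0.0869] shift tool [-0.0224  0.3609  0.2213] jaw az -39.6 q7 -1.553 clock 25.175 F [-0.6  0.6 -0.1] gap 0.156
turn about tool x (pos=cw): [np.float64(-492.1), np.float64(-312.1), np.float64(-132.1), np.float64(47.9), np.float64(227.9)]
```

View pics/f13.png

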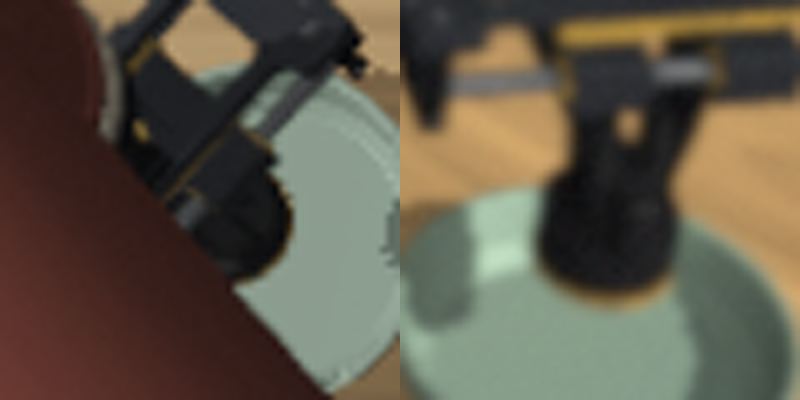

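View pics/top13r.png

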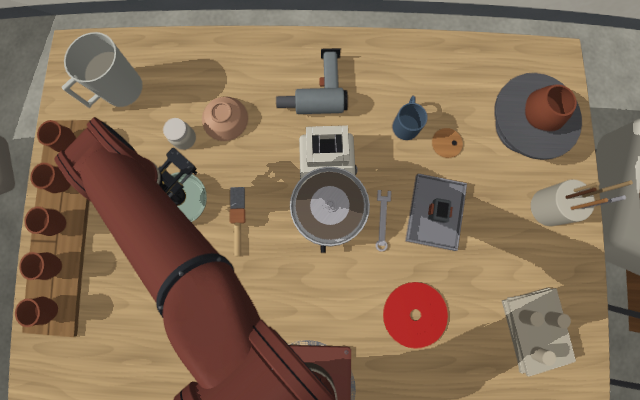

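Request:
{"op": "servo_tool", "data": {
  "rows": [
    [1, [0.025, 0, 0], 0],
    [1, [0.015, 0, 0], 0],
    [1, [0.007, 0, 0], 0],
    [1, [0.002, 0, 0], 0],
    [1, [0, 0, 0], 0]
  ]
}}

```text
clock: 25.9
position: [0.4992, 0.3587, 0.0367]
tcp_rot: [0.301, 0.64, 0.302, -0.639]
ft_force: [-0.4, 0.1, -0.6]
finger_gap: 0.156
```

Request:
{"op": "servo_tool", "data": {
  "rows": [
    [1, [0.0015, 0, 0], 0],
    [1, [0, 0, 0], 0]
  ]
}}

```text
clock: 26.15
position: [0.499, 0.3586, 0.0349]
tcp_rot: [0.301, 0.64, 0.301, -0.64]
ft_force: [0.3, -0.4, -1.1]
finger_gap: 0.162
```

Request:
{"op": "servo_tool", "data": {
  "rows": [
    [1, [0.001, 0, 0], 0],
    [1, [0, 0, 0], 0]
  ]
}}

```text
clock: 26.4
position: [0.4991, 0.3586, 0.0342]
tcp_rot: [0.301, 0.64, 0.301, -0.639]
ft_force: [-0.7, -1.3, 4.7]
finger_gap: 0.154
```

Request:
{"op": "servo_tool", "data": {
  "rows": [
    [1, [0.001, 0, 0], 0],
    [1, [0, 0, 0], 0]
  ]
}}

```text
clock: 26.65
position: [0.4991, 0.3586, 0.0342]
tcp_rot: [0.302, 0.64, 0.301, -0.639]
ft_force: [-5.8, -3.8, 13.8]
finger_gap: 0.159
```

Request:
{"op": "servo_tool", "data": {
  "rows": [
    [0.82, [-0.001, 0, 0], 0],
    [0.75, [0, 0, 0], 0],
    [0.65, [0, 0, 0], 0],
    [0.55, [0, 0, 0], 0]
  ],
  "force": 10
}}

```text
clock: 27.15
position: [0.4988, 0.3585, 0.0335]
tcp_rot: [-0.301, -0.64, -0.302, 0.64]
ft_force: [0.4, -0.5, -0.2]
finger_gap: 0.386
```

Request:
{"op": "servo_tool", "data": {
  "rows": [
    [0.55, [-0.01, 0, 0], 0],
    [0.55, [-0.03, 0, 0], 0],
    [0.5, [-0.05, 0, 0], 0],
    [0.5, [-0.06, 0, 0], 0],
    [0.5, [-0.04, 0, 0], 0]
  ]
}}

```text
clock: 27.78
position: [0.4993, 0.3591, 0.2277]
tcp_rot: [0.301, 0.641, 0.302, -0.638]
ft_force: [0.9, 0.6, -1.3]
finger_gap: 0.5
```

Request:
{"op": "servo_tool", "data": {
  "rows": [
    [0.5, [0, 0.05, -0.02], 0],
    [0.5, [0, 0.05, 0.04], 0],
    [0.5, [0, 0.05, 0.05], 0],
    [0.5, [0, 0.05, 0.05], 0],
    [0.5, [0, 0, 0], 0]
  ]
}}

```text
clock: 28.4
position: [0.5763, 0.1497, 0.2244]
tcp_rot: [-0.3, -0.641, -0.298, 0.641]
ft_force: [-0.3, 0.9, 0.3]
finger_gap: 0.502
```

```bash
python3 look.py 14; python3 - <<'E'
import cv2,numpy as np
t=cv2.imread("pics/top14r.png");s=cv2.imread("pics/scene14r.png")
r=lambda i,x,y:cv2.resize(i[y:y+66,x:x+100],(400,264),interpolation=cv2.INTER_CUBIC)
cv2.imwrite("pics/fin.png",np.vstack([np.hstack([r(t,140,165),r(t,390,180)]),np.hstack([r(s,380,255),r(s,210,160)])]))
E
```

```text
pos [0.5763 0.1497 0.2244] shift tool [0.116  0.1692 0.1071] jaw az -40.1 q7 -1.114 clock 28.4 F [-0.3  0.9  0.3] gap 0.502
turn about tool x (pos=cw): [np.float64(-492.6), np.float64(-312.6), np.float64(-132.6), np.float64(47.4), np.float64(227.4)]
```

View pics/fin.png

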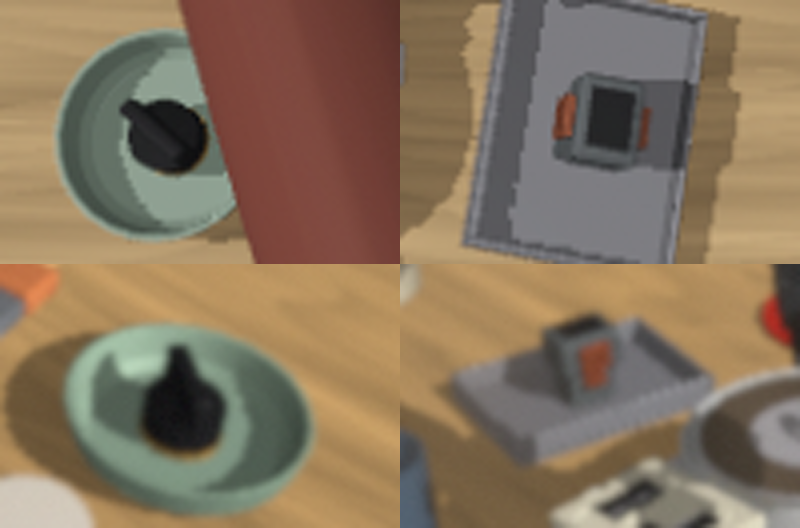

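View pics/top14r.png

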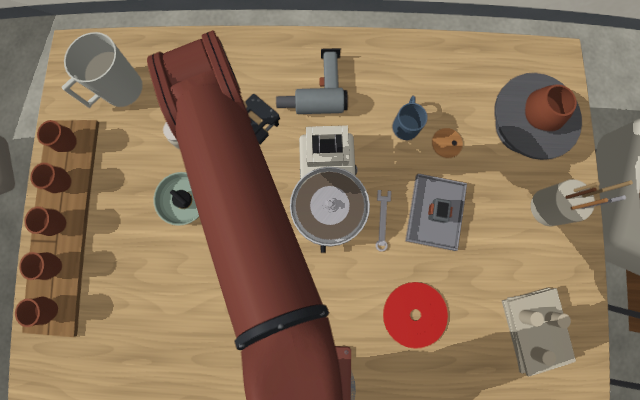

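View pics/scene14r.png

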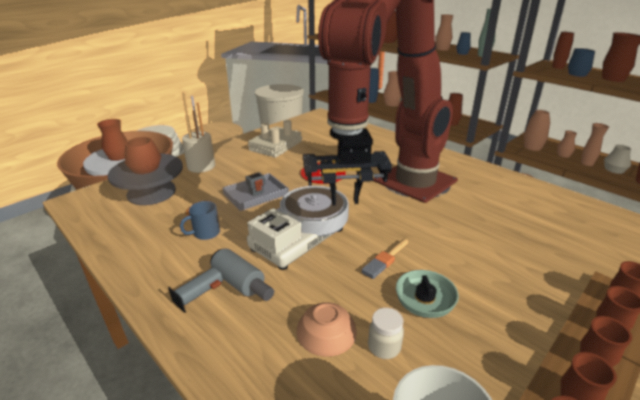

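The knob stands upright in the dish (top 180,198; scene 425,288) and the pack upright in the tray (top 440,210). The disc is still on the machine, the other bench things have not moved, and the gripper is clear at 0.22 m.

```bash
python3 -c "
from h import *
print(order.job_done())"
```

```text
the job is handed in; nothing more can be done
None
```

The job is done and handed in at about 28 s on the robot's clock. I lifted the pack out with both tabs fully pressed (46.7 mm opening) and stood it in the grey tray. After that I turned the knob about 202° clockwise, lifted it off and stood it in the green dish.

**Last checks:** The final pictures from both cameras show the pack and knob upright and free, and the steel disc lying in place. The dock is empty and nothing else on the bench looks moved; the jar was partly behind the arm in the last top view. The gripper touches nothing. The highest wrist force I read was about 15 N.

**Disagreements:**
- **Cameras:** The scene camera put things about 5 mm off the top camera. The grip on the pack agreed with the top camera in y, so I used that one.
- **Knob axis:** It turned out about 2 to 3 mm from my estimate. I corrected for side forces of up to about 8 N while unscrewing.

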